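# Hold a sample slide flush on a sloped sensor stage

### The job

Take the longer of the two slide carriers out of the tray by its upright rib and lay it on the sloping sprung plate of the sensor stage: centred on the plate, its length running up and down the slope, tilted so that its whole underside is flush with the plate. Press it gently so that the plate gives a little on its springs, keep it so for at least two seconds, and finish while still holding it pressed there, without letting go. Leave the stage's tilt, the shorter carrier and everything else where they are.

Things in the scene. Friction and masses are not known exactly. Their poses are not given: they have to be found in the camera images.
- long_slide: The longer slide carrier, white plastic, about 60 g: a flat plate 76 x 44 x 6 mm (long along x) with glass strips on top and an upright grip rib in the middle, 40 mm long along x, 10 mm thick in y, its top 40 mm above the underside. Origin: centre of the underside; z up through the rib. Both ends are alike. It lies flat in the tray.
- short_slide: The shorter slide carrier, to be left alone: the same with a plate 50 x 44 x 6 mm and the same rib. Origin: centre of the underside. It lies in the tray beside the long one; which is on the left varies.
- tray: Shallow white tray, fixed, 184 (x) x 250 (y) x 19 mm; its floor is 2 mm thick, the rim 19 mm high and about 12 mm wide. Origin: centre of the underside.
- stage: Sensor stage, fixed: aluminium base 130 (x) x 112 (y) x 8 mm; two upright cheeks (50 mm long, 8 thick, top at 72 mm, inner faces 76 mm apart); between them a table that tilts about the stage's y axis 60 mm above the worktop, held by stiff friction at a slope of 9 to 27 degrees that varies.. Origin: centre of the underside. Slope: high end toward -x (the robot), falls toward +x.
- stage_face (a point): Centre of the outer face of the sloping sprung steel plate (84 mm along x, 52 mm along y, 8 mm thick, small dark sensor window in the middle), 80 to 90 mm above the worktop. z: outward normal, x: down the slope, y: level, across the slope. It moves with the plate. Nothing stands beside it higher than the cheeks.
- stage_plate (a joint): How far the sprung plate is pushed in along its normal, 0 (free) to 0.008 m (stop). It yields evenly without tilting: about 1.5 N to start, then 0.8 N per mm, about 8 N at the stop.
- table_edge (a point): Middle of the upper edge of the tilting table under the plate (grey, 80 x 66 x 14 mm; this point is 40 mm up the slope from its middle): it shows the table's tilt, which is to stay as found.
- spatula: Spatula, 155 x 22 x 6 mm, lying in the tray along its far side; bystander. Origin: centre of the underside.
- marker: Felt marker, 126 x 13 x 14 mm, lying on the worktop between tray and stage; bystander.
- beaker: Clear plastic beaker, 82 x 90 x 94 mm, behind the work; bystander.
- timer: Desk timer, 41 x 66 x 54 mm, behind the work; bystander.
- tape: Roll of tape, 67 mm across, 19 mm high, lying flat behind the work; bystander.
There are look-alikes about, which are no part of the job. What is shaped like the long_slide but pink is not meant. Leave any pink look-alike of the stage alone.

How it is judged:
By the outcome, as a careful person would: the job done as asked, in the order asked, and still so for the second after the job is handed in, while the arm keeps its last pose, push and grip.
It also fails if it takes over 43 s, if anything falls off the work surface, if the arm or the gripper's body presses on something with over 40 N, if the wrist force passes 120 N, or if a joint passes its speed limit or range.

### The arm

A 6-joint arm with a two-finger parallel gripper is mounted at the origin on a cart in front of the work surface, level with it; the furniture and walls round the work are solid. World frame = base frame: x ahead of the robot, y to its left, z up, the work surface at z = 0. Lengths are in m, angles in rad, forces in N, time in s.
With the tool pointing down it reaches from about 0.3 to 0.85 m from the base axis. Payload 4.2 kg.
Tool frame: the origin (TCP) lies at the very end of the fingers, on their centre line; the grasp point (between the pads) lies 19 mm behind it (env.grasp_offset is the distance from the TCP to the grasp point, in m); z points along the fingers, y is the line along which they close (so a half turn about z gives the same grasp; the last joint's range is limited). The gripper opens to 91 mm and grips with 3 to 60 N. Pads are 32 mm wide; open, the fingers measure 118 mm over their backs; the gripper's body (76 mm by 178 mm) begins 60 mm behind the grasp point.
Start: joints at [-1.346, 0.32, 1.565, -0, 1.257, -0.02], TCP at [0.139, -0.558, 0.214] pointing down, gripper open.
Joint ranges: [-3.11, 3.11], [-0.84, 2.01], [0.21, 2.61], [-1.34, 4.49], [0.05, 2.63], [-2.56, 2.56]. Speed limits (rad/s): [2.57, 2.57, 3.14, 3.14, 3.14, 3.14].

### API

Orientations are given as a rotation vector (axis times angle).
In Python, from bench import sensors, optics, job, env gives the robot as it stands.
- The arm moves only by the shell command python3 -m pendant 'ROWS'. ROWS is JSON, a list of rows, each a list of 5 numbers: the opening, from 0 (shut) to 1 (fully open), then the shift along the tool's x, y, z in units of 25 mm (1.0 is 25 mm), then the turn about the tool's z in rad. In form: [[claw, tx, ty, tz, spin], ...]. A call has 1 to 12 rows; each row shifts and turns the commanded pose from where the row before left it, along the tool's axes as they then stand; what a row does not reach is not made up. A row lasts 1/10 s, in which the tool goes at most 50 mm and 8.59 degrees, less where a joint would pass 70% of its speed; a pose out of reach is approached as far as the arm can. A call is refused whole if a number of a shift passes 1 or a number of a turn 0.15, either way. A call with a gripper value outside its range is refused whole. The fingers move at their own pace and stop on an object; the grip force is fixed at half the most. Time passes only in rows, so rows that do not move let the fingers close. It gives the time, the measured TCP pose, the force, the opening and the grip force at its end, in the units of the state.
- sensors.get_state(): the state, without advancing time (a new reading comes with each control period).
- optics.grab_frame(name): name is "side" or "top"; returns the picture (400x640x3 uint8, blue, green, red); there is no depth.
- optics.calibration(name): a dict with "camera_matrix" (3x3 intrinsics, pixels), "pose" (4x4, takes a point from camera to world coordinates). Camera axes: x right, y up, looking along -z (the intrinsics and any distortion apply to the point x, -y, -z); pixel columns grow to the right and rows downward; lengths in m; the calibration is good to about 2 mm. A picture is of the moment at which its call begins. calibration takes no time and is no camera call.
- job.finish_job(): hands the job in; it is judged then, once.
The state is a dict: "clock": time; "joint_positions": joint angles; "joint_vel": joint speeds; "effort": joint torques, N m; "position": TCP position; "ee_rot": TCP orientation; "contact_force": force on the tool from outside, world axes, zero at the start; "wrist_torque": the same for the moment, N m; "grip_width": finger opening in m; "gripper_force": force on a finger pad.
Only numpy, scipy, OpenCV 4.12 (cv2) and the standard library are available. Lean on these libraries where they do the work, as an engineer would, in place of code of your own. Each camera call takes 0.05 s, during which the arm holds its last target. There are 200 camera calls.

## Working session

There is one attempt and no reset: what is moved stays moved. The work goes in short steps, Python scripts to look and compute and a shell command to move; the robot and the scene stay as the last step left them, time stands still between calls to the robot, and variables do not carry over. Pictures are saved under pics/ and viewed, at most 10 in all, crops included, and the job is handed in when it is done.

```bash
ls; mkdir -p pics; python3 - <<'E'
from bench import sensors, optics, job, env
import cv2
s=sensors.get_state()
for k in s: print(k,s[k])
print(env.grasp_offset)
for n in("top","side"):
    cv2.imwrite(f"pics/{n}0.png",optics.grab_frame(n)); c=optics.calibration(n); print(n,c)
E
```

```text
pics
clock 0.0
joint_positions [-1.34599312e+00  3.20284370e-01  1.56561472e+00  4.72776075e-06
  1.25740072e+00 -2.00179526e-02]
joint_vel [ 0.00040105 -0.00083366  0.00290028  0.00179845  0.00088833 -0.00190265]
effort [-4.73939019e-05 -4.12464237e+01 -2.31975389e+01  7.29007297e-02
  4.58333921e-02 -1.52636926e-04]
position [ 0.13925559 -0.55738911  0.21314957]
ee_rot [-3.11639897e+00 -3.83394796e-01  2.66926894e-04]
contact_force [ 0.40887107  0.27222628 -0.21283035]
wrist_torque [ 0.00507141 -0.02907077 -0.01747072]
gripper_force 0.0
grip_width 0.09125959465543398
0.0188
top {'camera_matrix': array([[442.65058793,   0.        , 319.6273298 ],
       [  0.        , 442.65058793, 194.70196523],
       [  0.        ,   0.        ,   1.        ]]), 'pose': array([[-0.01710824,  0.99681625, -0.07787597,  0.50081945],
       [-0.99984715, -0.01733693, -0.00226138,  0.02654309],
       [-0.00360431,  0.07782537,  0.99696049,  1.29580648],
       [ 0.        ,  0.        ,  0.        ,  1.        ]])}
side {'camera_matrix': array([[364.19484904,   0.        , 321.51109091],
       [  0.        , 364.19484904, 193.27552032],
       [  0.        ,   0.        ,   1.        ]]), 'pose': array([[ 0.97812535,  0.09431333, -0.18540712,  0.36346713],
       [-0.20796768,  0.46265374, -0.861801  , -1.00693666],
       [ 0.00449998,  0.88150809,  0.47214748,  0.63984747],
       [ 0.        ,  0.        ,  0.        ,  1.        ]])}
```

View pics/top0.png

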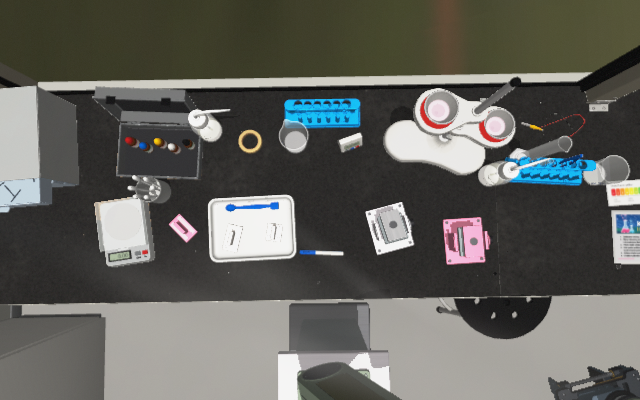

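View pics/side0.png

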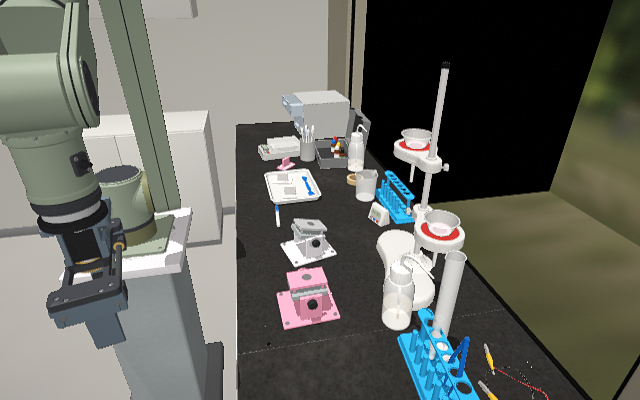

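The top view shows the tray at about (252,228), with the long and short slides at about (233,237) and (274,234). The stage is at (390,228), and the pink decoys are at (182,228) and (465,241). Next I'll enlarge the tray and stage.

```bash
cat > h.py <<'E'
import numpy as np, cv2
from bench import optics
def ray(n,u,v):
    c=optics.calibration(n);K=c["camera_matrix"];P=c["pose"]
    d=np.linalg.solve(K,[u,v,1.]);d=P[:3,:3]@(d*[1,-1,-1]);return P[:3,3],d/np.linalg.norm(d)
def onz(n,u,v,z):
    o,d=ray(n,u,v);return o+d*(z-o[2])/d[2]
def tri(a,b):
    o1,d1=ray("top",*a);o2,d2=ray("side",*b)
    t=np.linalg.lstsq(np.c_[d1,-d2],o2-o1,rcond=None)[0]
    p,q=o1+d1*t[0],o2+d2*t[1];return (p+q)/2,np.linalg.norm(p-q)
def proj(n,p):
    c=optics.calibration(n);P=c["pose"];q=P[:3,:3].T@(np.asarray(p)-P[:3,3]);q=q*[1,-1,-1];q=c["camera_matrix"]@q;return q[:2]/q[2]
def crop(img,x,y,w,h,s):
    return cv2.resize(img[y:y+h,x:x+w],None,fx=s,fy=s,interpolation=cv2.INTER_NEAREST)
E
python3 - <<'E'
from h import *
t=cv2.imread("pics/top0.png");s=cv2.imread("pics/side0.png")
a=np.hstack([crop(t,208,195,90,70,5),crop(t,363,198,56,56,6)[:336].copy() if 0 else cv2.copyMakeBorder(crop(t,363,198,56,56,6),0,14,0,0,cv2.BORDER_CONSTANT)])
cv2.imwrite("pics/c1.png",a)
b=np.hstack([crop(s,262,160,62,52,6)[:312],cv2.resize(s[212:270,276:340],None,fx=6,fy=6,interpolation=cv2.INTER_NEAREST)[:312]])
cv2.imwrite("pics/c2.png",b)
cv2.imwrite("pics/c3.png",crop(s,276,212,64,58,9))
print(a.shape,b.shape)
E
```

```text
(350, 786, 3) (312, 756, 3)
```

View pics/c1.png

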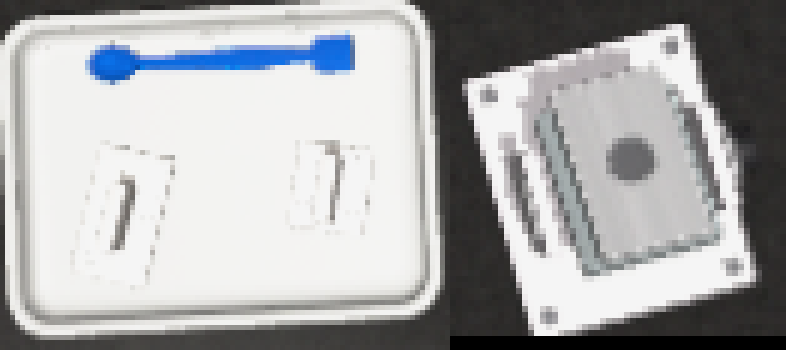

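View pics/c3.png

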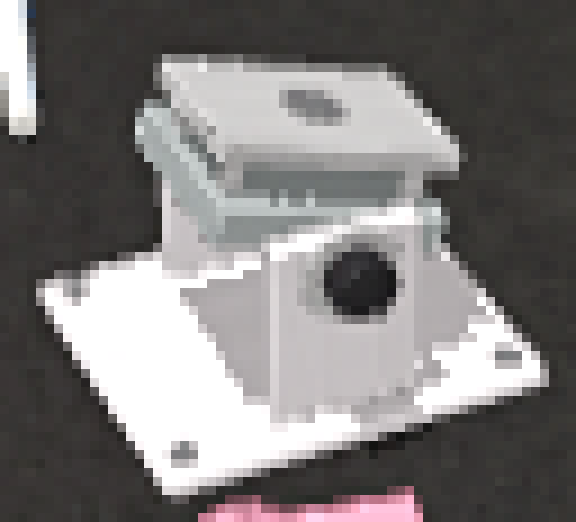

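```bash
python3 - <<'E'
from h import *
t=cv2.imread("pics/top0.png")
T=lambda X,Y:(363+(X-450)/6-.5,198+Y/6-.5)
S=lambda X,Y:(276+X/9-.5,212+Y/9-.5)
pts=dict(UL=((605,265),(160,55)),UR=((720,240),(225,150)),DL=((553,95),(390,66)),DR=((660,70),(462,152)),W=((632,160),(313,105)))
R={k:tri(T(*a),S(*b)) for k,(a,b) in pts.items()}
for k,v in R.items(): print(k,v[0].round(4),v[1].round(4))
up=(R['UL'][0]+R['UR'][0])/2;dn=(R['DL'][0]+R['DR'][0])/2
d=dn-up;print("len",np.linalg.norm(d),"tilt",np.degrees(np.arctan2(-d[2],np.hypot(*d[:2]))),"yaw",np.degrees(np.arctan2(d[1],d[0])))
b=[onz("top",*T(*p),.008) for p in((465,80),(685,25),(757,283),(533,335))]
print("base c",np.mean(b,0),[np.linalg.norm(b[i]-b[i-1]).round(4) for i in range(4)],"yaw",[np.degrees(np.arctan2(*(b[i]-b[j])[1::-1])).round(1) for i,j in((0,3),(1,2))])
# slides
roi=t[222:254,220:288];g=cv2.cvtColor(roi,cv2.COLOR_BGR2GRAY);bg=cv2.medianBlur(g,15)
m=((bg.astype(int)-g)>4).astype(np.uint8)
m=cv2.morphologyEx(m,cv2.MORPH_CLOSE,np.ones((3,3)))
n,l,st,ce=cv2.connectedComponentsWithStats(m,connectivity=8)
cs,_=cv2.findContours(m,cv2.RETR_EXTERNAL,cv2.CHAIN_APPROX_NONE)
for half,(lo,hi) in dict(left=(0,36),right=(38,68)).items():
    ys,xs=np.nonzero(m[:,lo:hi]);r=cv2.minAreaRect(np.c_[xs+lo+220,ys+222].astype(np.float32));
    bx=cv2.boxPoints(r);w=np.array([onz("top",*p,.008) for p in bx])
    e=[w[i]-w[i-1] for i in range(4)];L=max(e,key=np.linalg.norm)
    print(half,r,"c",w.mean(0).round(4),[np.linalg.norm(x).round(4) for x in e[:2]],"yaw",np.degrees(np.arctan2(L[1],L[0])))
# dark rib side
for lo,hi in((0,36),(38,68)):
    ys,xs=np.nonzero((g[:,lo:hi]<150)); 
    if len(xs)>3:
        r=np.c_[xs+lo+220,ys+222].astype(np.float32);print("rib dark",r.mean(0),cv2.minAreaRect(r),onz("top",*r.mean(0),.023))
# tray rim
for X,Y in((0,25),(430,5),(440,320),(15,340)):print("tray corner",onz("top",208+X/5,195+Y/5,.019).round(3))
E
```

```text
UL [ 0.4661 -0.1527  0.104 ] 0.003
UR [ 0.4771 -0.2049  0.1016] 0.0046
DL [ 0.5426 -0.1348  0.0794] 0.0019
DR [ 0.5541 -0.1847  0.0773] 0.0036
W [ 0.5119 -0.1683  0.0898] 0.0012
len 0.08279029714213848 tilt 17.209925307244877 yaw 13.933071359019525
base c [ 0.50240774 -0.17048804  0.008     ] [np.float64(0.1268), np.float64(0.1103), np.float64(0.1288), np.float64(0.1109)] yaw [np.float64(13.5), np.float64(13.8)]
left ((232.08828735351562, 237.64707946777344), (16.00735092163086, 28.861738204956055), 14.03624439239502) c [0.4811 0.2853 0.008 ] [np.float64(0.0465), np.float64(0.083)] yaw -14.175935078766349
right ((274.5112609863281, 237.9608917236328), (34.12352752685547, 19.08295440673828), 79.50852966308594) c [0.4781 0.1623 0.008 ] [np.float64(0.0985), np.float64(0.0554)] yaw -170.0942757055722
rib dark [232.625   237.20833] ((232.59616088867188, 237.5192413330078), (1.765045166015625, 13.335897445678711), 11.309932708740234) [0.48245431 0.28072347 0.023     ]
rib dark [274.5     233.33333] ((274.4299621582031, 233.48997497558594), (0.4242640733718872, 9.050968170166016), 8.130102157592773) [0.49146437 0.16063349 0.023     ]
tray corner [0.591 0.353 0.019]
tray corner [0.598 0.104 0.019]
tray corner [0.417 0.1   0.019]
tray corner [0.41  0.344 0.019]
```

```bash
python3 - <<'E'
from h import *
t=cv2.imread("pics/top0.png");s=cv2.imread("pics/side0.png")
def st(i): 
    g=cv2.cvtColor(i,cv2.COLOR_BGR2GRAY).astype(float); return np.clip((g-g.max()+70)*255/70,0,255).astype(np.uint8)
a=cv2.resize(st(t[219:256,218:254]),None,fx=12,fy=12,interpolation=cv2.INTER_NEAREST)
b=cv2.resize(st(s[166:204,262:322]),None,fx=5,fy=5,interpolation=cv2.INTER_NEAREST)
b=cv2.copyMakeBorder(b,0,a.shape[0]-b.shape[0],0,0,cv2.BORDER_CONSTANT)
cv2.imwrite("pics/c4.png",np.hstack([a,b]))
E
```

```text
(no output)
```

View pics/c4.png

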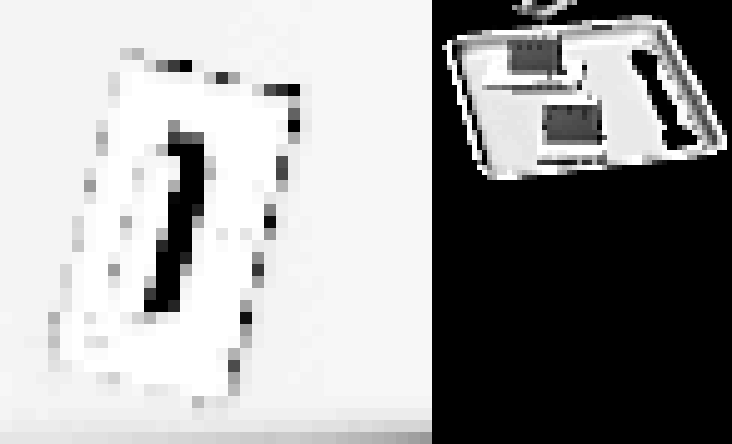

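The long slide is the left one, centred at about (0.482, 0.285) with yaw about -13.6°. The plate face is at about (0.511, -0.1685, 0.089), with yaw about 13.8° and tilt about 17°. All the sizes match the task. Commands can only turn the tool about its own z. So I'll grip the rib high, pivot the carrier in the pads by pressing its robot-side end on the tray's near rim, and then seat it on the plate.

```bash
cat > go.py <<'E'
import sys,numpy as np
from scipy.spatial.transform import Rotation as Ro
from bench import sensors
s=sensors.get_state();R=Ro.from_rotvec(s["ee_rot"]).as_matrix();p=np.array(s["position"])
yaw=np.degrees(np.arctan2(R[1,0],R[0,0]))
print("t",round(s["clock"],2),"p",p.round(4),"yaw",yaw.round(2),"zaxis",R[:,2].round(3),"F",np.round(s["contact_force"],1),"T",np.round(s["wrist_torque"],2),"w",round(s["grip_width"],4),"gf",round(float(s["gripper_force"]),1),"q",np.round(s["joint_positions"],2))
if len(sys.argv)>1:
    a=list(map(float,sys.argv[1:]));d=np.array(a[:3])-p
    print("units",(R.T@d/.025).round(2),"spin",np.radians(yaw-a[3]).round(3))
E
python3 go.py 0.482 0.285 0.15 -13.6
```

```text
t 0.1 p [ 0.1392 -0.5574  0.2132] yaw 14.02 zaxis [-0.     0.002 -1.   ] F [-0.4  0.1  0.3] T [ 0.03  0.03 -0.03] w 0.0917 gf 0.0 q [-1.35  0.32  1.57 -0.    1.26 -0.02]
units [ 21.47 -29.37   2.57] spin 0.482
```

```bash

python3 -m pendant '[[0.4,0.9,-1,0,0],[0.4,0.9,-1,0,0],[0.4,0.9,-1,0,0],[0.4,0.9,-1,0,0],[0.4,0.9,-1,0,0],[0.4,0.9,-1,0,0],[0.4,0.9,-1,0,0],[0.4,0.9,-1,0,0],[0.4,0.9,-1,0,0],[0.4,0.9,-1,0,0],[0.4,0.9,-1,0,0],[0.4,0.9,-1,0,0]]'
python3 -m pendant '[[0.4,0.8,-1,0,0],[0.4,0.8,-1,0,0],[0.4,0.8,-1,0,0],[0.4,0.8,-1,0,0],[0.4,0.8,-1,0,0],[0.4,0.8,-1,0,0],[0.4,0.8,-1,0,0],[0.4,0.8,-1,0,0],[0.4,0.8,-1,0,0],[0.4,0.8,-1,0,0],[0.4,0.8,-1,0,0],[0.4,0.8,-1,0,0]]'
python3 -m pendant '[[0.4,0.2,-0.9,0.4,0],[0.4,0.2,-0.9,0.4,0],[0.4,0.2,-0.9,0.4,0],[0.4,0.2,-0.9,0.4,0],[0.4,0.2,-0.9,0.4,0],[0.4,0.1,-0.9,0.4,0],[0.4,0,0,0,0.12],[0.4,0,0,0,0.12],[0.4,0,0,0,0.12],[0.4,0,0,0,0.12],[0.4,0,0,0,0],[0.4,0,0,0,0]]'
python3 go.py 0.482 0.285 0.06 -13.6
```

```text
clock: 1.3
position: [0.3288, -0.2, 0.2138]
ee_rot: [-3.118, -0.383, 0.0]
contact_force: [0.1, 0.2, -0.1]
grip_width: 0.0361
gripper_force: 0.0
clock: 2.5
position: [0.4888, 0.1491, 0.2135]
ee_rot: [3.118, 0.384, -0.001]
contact_force: [0.4, -0.2, 0.5]
grip_width: 0.0366
gripper_force: 0.0
clock: 3.7
position: [0.4825, 0.2854, 0.1536]
ee_rot: [3.12, -0.365, -0.001]
contact_force: [0.3, 0.4, -0.6]
grip_width: 0.0364
gripper_force: 0.0
t 3.7 p [0.4825 0.2854 0.1536] yaw -13.33 zaxis [-0.001 -0.    -1.   ] F [ 0.3  0.4 -0.6] T [ 0.06 -0.02  0.02] w 0.0364 gf 0.0 q [ 0.51  0.34  1.69 -0.    1.11  2.32]
units [-0.02  0.02  3.74] spin 0.005
```

```bash

python3 -m pendant '[[0.4,0,0,0.9,0.005],[0.4,0,0,0.9,0],[0.4,0,0,0.9,0],[0.4,0,0,0.9,0],[0.4,0,0,0.9,0],[0.4,0,0,0.5,0],[0.4,0,0,0.3,0],[0.4,0,0,0,0],[0.4,0,0,0,0]]'
python3 -m pendant '[[0,0,0,0,0],[0,0,0,0,0],[0,0,0,0,0],[0,0,0,0,0],[0,0,0,0,0]]'
python3 go.py 0.482 0.285 0.06 -13.6
```

```text
clock: 4.6
position: [0.4833, 0.2858, 0.0221]
ee_rot: [-3.118, 0.376, -0.002]
contact_force: [-0.7, 0.1, 1.3]
grip_width: 0.0371
gripper_force: 0.0
clock: 5.1
position: [0.4829, 0.2856, 0.0218]
ee_rot: [-3.119, 0.376, -0.001]
contact_force: [0.2, 1.0, 2.9]
grip_width: 0.0098
gripper_force: 30.0
t 5.1 p [0.4829 0.2856 0.0218] yaw -13.76 zaxis [ 0.001  0.    -1.   ] F [0.2 1.  2.9] T [0.   0.13 0.04] w 0.0098 gf 30.0 q [ 0.51  0.49  1.85 -0.    0.81  2.32]
units [-0.03  0.03 -1.53] spin -0.003
```

```bash

python3 -m pendant '[[0,0,0,-0.4,0],[0,0,0,-0.6,0],[0,0,0,-0.6,0],[0,-0.6,0.2,0,0],[0,-0.6,0.2,0,0],[0,0,0,0.2,0],[0,0,0,0,0],[0,0,0,0,0]]'
python3 go.py 0.450 0.285 0.045 -13.6
python3 - <<'E'
from h import *
t=optics.grab_frame("top");s=optics.grab_frame("side")
a=crop(t,205,190,100,80,5);b=crop(s,255,150,75,60,5)
b=cv2.copyMakeBorder(b,0,100,0,0,cv2.BORDER_CONSTANT)
cv2.imwrite("pics/d1.png",np.hstack([a,b])[:, :800])
E
```

```text
clock: 5.9
position: [0.452, 0.2831, 0.0564]
ee_rot: [-3.119, 0.376, -0.001]
contact_force: [0.7, -0.5, -1.1]
grip_width: 0.0099
gripper_force: 30.0
t 5.9 p [0.452  0.2831 0.0564] yaw -13.77 zaxis [ 0.001  0.    -1.   ] F [ 0.7 -0.5 -1.1] T [ 0.05 -0.02 -0.03] w 0.0099 gf 30.0 q [ 0.54  0.41  1.88 -0.    0.86  2.35]
units [-0.1  -0.05  0.46] spin -0.003
```

View pics/d1.png

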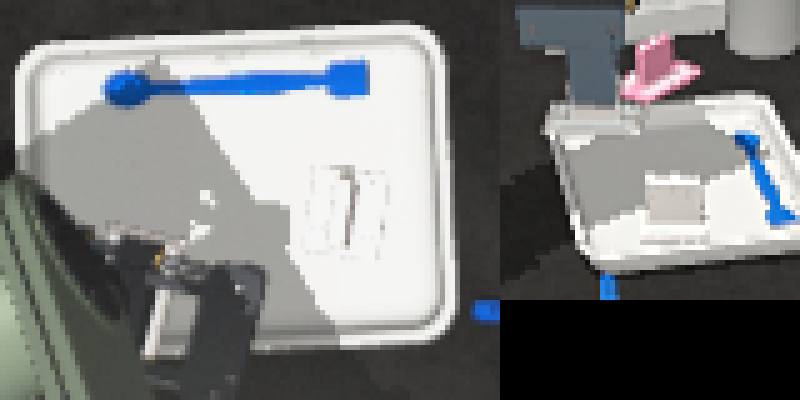

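The slide is held level, at about (597,122) in the side crop, with its near end over the tray's near rim. I'll press down in small steps.

```bash

python3 -m pendant '[[0,0,0,0.3,0],[0,0,0,0.25,0],[0,0,0,0.15,0],[0,0,0,0,0],[0,0,0,0,0]]'; python3 go.py
python3 -m pendant '[[0,0,0,0.08,0],[0,0,0,0,0],[0,0,0,0,0]]'; python3 go.py
```

```text
clock: 6.5
position: [0.4512, 0.2829, 0.0387]
ee_rot: [3.119, -0.376, -0.0]
contact_force: [0.1, 0.4, -1.6]
grip_width: 0.0092
gripper_force: 30.0
t 6.5 p [0.4512 0.2829 0.0387] yaw -13.77 zaxis [-0. -0. -1.] F [ 0.1  0.4 -1.6] T [ 0.04 -0.    0.03] w 0.0092 gf 30.0 q [ 0.54  0.43  1.9  -0.    0.82  2.35]
clock: 6.8
position: [0.4516, 0.2831, 0.0377]
ee_rot: [-3.118, 0.376, -0.002]
contact_force: [-0.2, -0.2, 6.3]
grip_width: 0.0097
gripper_force: 30.0
t 6.8 p [0.4516 0.2831 0.0377] yaw -13.76 zaxis [ 0.001  0.    -1.   ] F [-0.2 -0.2  6.3] T [-0.18  0.25  0.05] w 0.0097 gf 30.0 q [ 0.54  0.43  1.9  -0.    0.81  2.35]
```

```bash

python3 -m pendant '[[0,0,0,-0.4,0],[0,0,0,0,-0.134],[0,0,0,0,-0.134],[0,0,0,0.2,0],[0,0,0,0.2,0],[0,0,0,0,0],[0,0,0,0,0]]'; python3 go.py
python3 -m pendant '[[0,0,0,0.08,0],[0,0,0,0,0],[0,0,0,0,0]]'; python3 go.py
```

```text
clock: 7.5
position: [0.4518, 0.283, 0.0369]
ee_rot: [-3.141, -0.041, -0.002]
contact_force: [1.1, -0.6, 1.2]
grip_width: 0.0103
gripper_force: 30.0
t 7.5 p [0.4518 0.283  0.0369] yaw 1.5 zaxis [ 0.001  0.    -1.   ] F [ 1.1 -0.6  1.2] T [-0.08 -0.24  0.04] w 0.0103 gf 30.0 q [ 0.54  0.43  1.9  -0.    0.81  2.08]
clock: 7.8
position: [0.4522, 0.2831, 0.0363]
ee_rot: [-3.141, -0.042, -0.004]
contact_force: [1.0, -1.8, 10.4]
grip_width: 0.0102
gripper_force: 30.0
t 7.8 p [0.4522 0.2831 0.0363] yaw 1.54 zaxis [ 0.002  0.001 -1.   ] F [ 1.  -1.8 10.4] T [-0.36  0.16  0.09] w 0.0102 gf 30.0 q [ 0.54  0.43  1.9  -0.    0.81  2.08]
```

```bash

python3 -m pendant '[[0,0,0,0.06,0],[0,0,0,0,0],[0,0,0,0,0]]'; python3 go.py
python3 -m pendant '[[0,0,0,0.06,0],[0,0,0,0,0],[0,0,0,0,0]]'; python3 go.py
```

```text
clock: 8.1
position: [0.4529, 0.2832, 0.0355]
ee_rot: [-3.14, -0.043, -0.006]
contact_force: [0.6, -2.4, 13.4]
grip_width: 0.01
gripper_force: 30.0
t 8.1 p [0.4529 0.2832 0.0355] yaw 1.56 zaxis [ 0.004  0.001 -1.   ] F [ 0.6 -2.4 13.4] T [-0.57  0.14  0.02] w 0.01 gf 30.0 q [ 0.54  0.43  1.9  -0.    0.8   2.08]
clock: 8.4
position: [0.4536, 0.2832, 0.0343]
ee_rot: [-3.14, -0.043, -0.008]
contact_force: [2.7, -3.3, 15.6]
grip_width: 0.01
gripper_force: 30.0
t 8.4 p [0.4536 0.2832 0.0343] yaw 1.58 zaxis [ 0.005  0.001 -1.   ] F [ 2.7 -3.3 15.6] T [-0.77 -0.03  0.06] w 0.01 gf 30.0 q [ 0.54  0.44  1.9  -0.    0.8   2.08]
```

```bash

python3 -m pendant '[[0,0,0,0.08,0],[0,0,0,0,0],[0,0,0,0,0]]'; python3 go.py
python3 - <<'E'
from h import *
t=optics.grab_frame("top");s=optics.grab_frame("side")
b=crop(s,258,150,50,45,12)
cv2.imwrite("pics/d2.png",b)
E
```

```text
clock: 8.7
position: [0.4546, 0.2833, 0.0327]
ee_rot: [-3.14, -0.044, -0.012]
contact_force: [3.9, -4.6, 16.0]
grip_width: 0.01
gripper_force: 30.0
t 8.7 p [0.4546 0.2833 0.0327] yaw 1.61 zaxis [ 0.007  0.002 -1.   ] F [ 3.9 -4.6 16. ] T [-0.91 -0.32  0.09] w 0.01 gf 30.0 q [ 0.54  0.44  1.9  -0.    0.8   2.08]
```

View pics/d2.png

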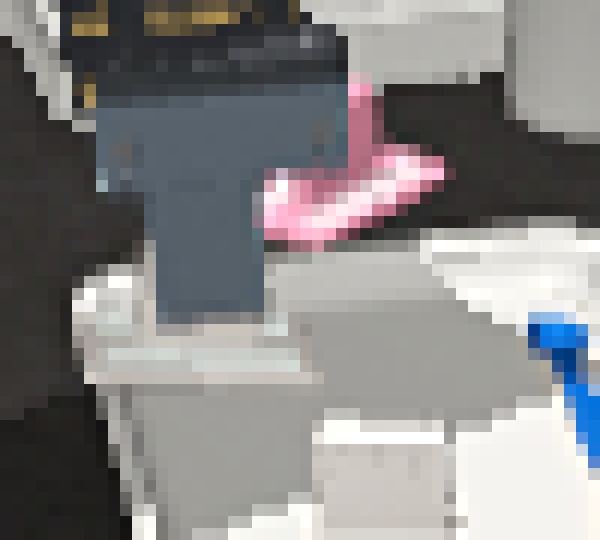

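```bash
python3 - <<'E'
from h import *
for th in(0,5,10,15):
    r=np.radians(th);G=np.array([.4546,.2833,.0327+.0188]);out=[]
    for X,Z in((-.038,-.0386),(.038,-.0386),(-.038,-.0326),(.038,-.0326)):
        p=G+[X*np.cos(r)+Z*-np.sin(r)*-1*-1,-.022,-X*np.sin(r)+Z*np.cos(r)];out.append(((proj("side",p)-[258,150])*12).round(0))
    print(th,*out)
print(((proj("side",[.4546,.2833-.012,.0327])-[258,150])*12).round())
E
```

```text
0 [ 92. 397.] [328. 376.] [ 90. 380.] [327. 359.]
5 [102. 386.] [339. 384.] [ 99. 370.] [336. 368.]
10 [113. 375.] [348. 391.] [109. 359.] [344. 375.]
15 [125. 363.] [356. 397.] [119. 347.] [351. 382.]
[204. 318.]
```

The carrier has tilted about 5° so far, since its lower edge at (85,380)–(325,380) should slope up by 20 px if it were level. If I keep pressing until the far end meets the tray floor, the rim and floor will set the angle at about 17°.

```bash

python3 -m pendant '[[0,0,0,0.06,0],[0,0,0,0,0],[0,0,0,0,0]]'; python3 go.py
python3 -m pendant '[[0,0,0,0.06,0],[0,0,0,0,0],[0,0,0,0,0]]'; python3 go.py
```

```text
clock: 9.1
position: [0.4552, 0.2833, 0.0315]
ee_rot: [-3.14, -0.045, -0.014]
contact_force: [4.8, -5.4, 16.0]
grip_width: 0.0101
gripper_force: 30.0
t 9.1 p [0.4552 0.2833 0.0315] yaw 1.63 zaxis [ 0.009  0.002 -1.   ] F [ 4.8 -5.4 16. ] T [-1.05 -0.51  0.13] w 0.0101 gf 30.0 q [ 0.54  0.44  1.9  -0.    0.79  2.08]
clock: 9.4
position: [0.4558, 0.2834, 0.0302]
ee_rot: [-3.139, -0.045, -0.016]
contact_force: [6.9, -6.3, 17.1]
grip_width: 0.0103
gripper_force: 30.0
t 9.4 p [0.4558 0.2834 0.0302] yaw 1.65 zaxis [ 0.01   0.002 -1.   ] F [ 6.9 -6.3 17.1] T [-1.18 -0.67  0.06] w 0.0103 gf 30.0 q [ 0.54  0.44  1.9  -0.    0.79  2.08]
```

```bash

python3 -m pendant '[[0,0,0,0.06,0],[0,0,0,0,0],[0,0,0,0,0]]'; python3 go.py
python3 - <<'E'
from h import *
t=optics.grab_frame("top");s=optics.grab_frame("side")
b=crop(s,258,150,50,45,8);a=crop(t,205,210,60,60,6)
cv2.imwrite("pics/d3.png",np.hstack([b,a]))
E
```

```text
clock: 9.7
position: [0.4563, 0.2834, 0.0288]
ee_rot: [-3.139, -0.045, -0.017]
contact_force: [6.4, -5.7, 16.7]
grip_width: 0.0098
gripper_force: 30.0
t 9.7 p [0.4563 0.2834 0.0288] yaw 1.66 zaxis [ 0.011  0.002 -1.   ] F [ 6.4 -5.7 16.7] T [-1.24 -0.86  0.14] w 0.0098 gf 30.0 q [ 0.54  0.44  1.9  -0.01  0.78  2.08]
```

View pics/d3.png

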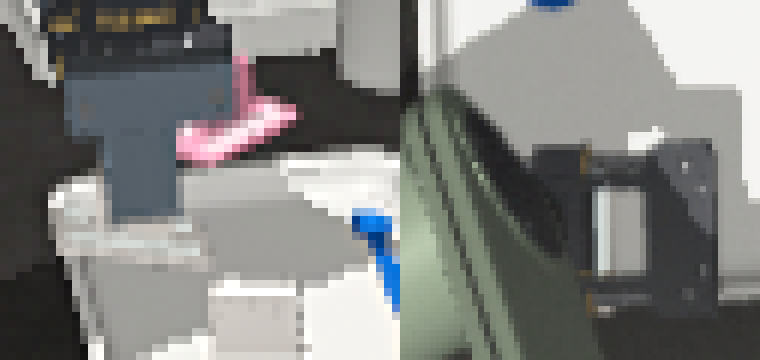

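The edge now runs (62,250)→(207,268), which is a tilt of about 12°. I'll keep going until the far end reaches the floor.

```bash

python3 -m pendant '[[0,0,0,0.06,0],[0,0,0,0,0],[0,0,0,0,0]]'; python3 go.py
python3 -m pendant '[[0,0,0,0.06,0],[0,0,0,0,0],[0,0,0,0,0]]'; python3 go.py
```

```text
clock: 10.1
position: [0.4567, 0.2835, 0.0276]
ee_rot: [-3.139, -0.046, -0.019]
contact_force: [8.4, -6.0, 18.3]
grip_width: 0.01
gripper_force: 30.0
t 10.1 p [0.4567 0.2835 0.0276] yaw 1.67 zaxis [ 0.012  0.002 -1.   ] F [ 8.4 -6.  18.3] T [-1.35 -0.98  0.14] w 0.01 gf 30.0 q [ 0.54  0.45  1.91 -0.01  0.78  2.08]
clock: 10.4
position: [0.4568, 0.2835, 0.0274]
ee_rot: [-3.139, -0.046, -0.02]
contact_force: [4.3, -8.2, 28.5]
grip_width: 0.0096
gripper_force: 30.0
t 10.4 p [0.4568 0.2835 0.0274] yaw 1.68 zaxis [ 0.012  0.003 -1.   ] F [ 4.3 -8.2 28.5] T [-1.69 -0.59  0.17] w 0.0096 gf 30.0 q [ 0.54  0.45  1.91 -0.01  0.78  2.08]
```

The force jumped to 28 N, so the far end is on the floor. The geometry gives about 16–17°. Now I'll lift and carry it to the stage.

```bash

python3 -m pendant '[[0,0,0,-0.4,0],[0,0,0,-1,0],[0,0,0,-1,0],[0,0,0,-1,0],[0,0,0,-1,0],[0,0,0,-0.8,0],[0,0,0,0,-0.107],[0,0,0,0,-0.106],[0,0,0,0,0]]'; python3 go.py 0.5209 -0.1661 0.125 13.8
```

```text
clock: 11.3
position: [0.4504, 0.2827, 0.1519]
ee_rot: [3.119, 0.376, -0.003]
contact_force: [-0.3, -0.1, -0.6]
grip_width: 0.0097
gripper_force: 30.0
t 11.3 p [0.4504 0.2827 0.1519] yaw 13.74 zaxis [-0.002 -0.001 -1.   ] F [-0.3 -0.1 -0.6] T [-0.02 -0.01 -0.01] w 0.0097 gf 30.0 q [0.54 0.3  1.76 0.   1.08 1.87]
units [-1.52 18.11  1.08] spin -0.001
```

```bash

python3 -m pendant '[[0,-0.08,0.6,0,0],[0,-0.08,0.9,0,0],[0,-0.08,1,0,0],[0,-0.08,1,0,0],[0,-0.08,1,0,0],[0,-0.08,1,0,0],[0,-0.08,1,0,0],[0,-0.08,1,0,0],[0,-0.08,1,0,0],[0,-0.08,1,0,0],[0,-0.08,1,0,0],[0,-0.08,1,0,0]]'
python3 -m pendant '[[0,-0.08,1,0,0],[0,-0.08,1,0,0],[0,-0.08,1,0,0],[0,-0.08,1,0,0],[0,-0.08,1,0,0],[0,-0.08,1,0,0],[0,-0.08,0.6,0,0],[0,0,0,0.6,0],[0,0,0,0.45,0],[0,0,0,0,0],[0,0,0,0,0]]'
python3 go.py 0.5209 -0.1661 0.125 13.8
python3 - <<'E'
from h import *
t=optics.grab_frame("top");s=optics.grab_frame("side");cv2.imwrite("pics/t4.png",t);cv2.imwrite("pics/s4.png",s)
b=crop(s,276,200,64,58,9)
cv2.imwrite("pics/d4.png",b)
E
```

```text
clock: 12.5
position: [0.4956, -0.0039, 0.152]
ee_rot: [3.119, 0.373, -0.002]
contact_force: [-0.2, -0.1, -1.2]
grip_width: 0.0098
gripper_force: 30.0
clock: 13.6
position: [0.5218, -0.1652, 0.126]
ee_rot: [-3.118, -0.377, 0.001]
contact_force: [-0.5, 0.5, 0.1]
grip_width: 0.0095
gripper_force: 30.0
t 13.6 p [ 0.5218 -0.1652  0.126 ] yaw 13.8 zaxis [-0.001  0.    -1.   ] F [-0.5  0.5  0.1] T [-0.03 -0.    0.01] w 0.0095 gf 30.0 q [-0.33  0.35  1.76 -0.    1.03  1.  ]
units [-0.04  0.02  0.04] spin 0.0
```

View pics/d4.png

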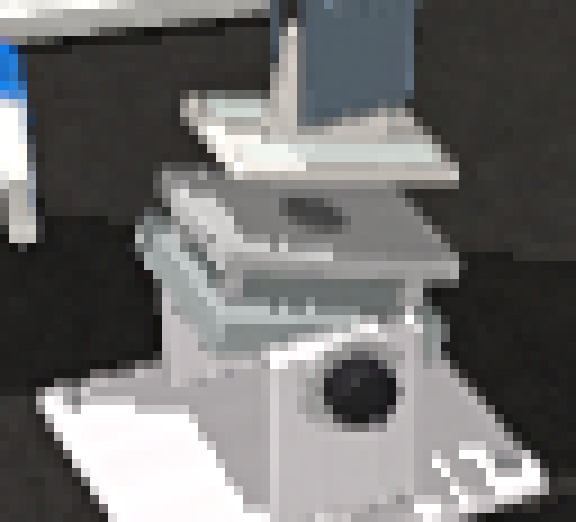

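The held slide's lower near edge, (240,178)→(460,183), is parallel to the plate's near edge, (225,258)→(460,262). The side edges are parallel too. Next I'll work out the centring error.

```bash
python3 - <<'E'
from h import *
th,ps=np.radians(17),np.radians(13.8)
x=np.array([np.cos(th)*np.cos(ps),np.cos(th)*np.sin(ps),-np.sin(th)]);y=np.array([-np.sin(ps),np.cos(ps),0]);n=np.cross(x,y)
O=np.array([276,200]);f=lambda p:((proj("side",p)-O+.5)*9)
C=np.array([.511,-.1685,.0895])
print("plate pred",[f(C+a*x-.026*y).round() for a in(-.042,.042)],"obs (225,258)(460,262)", "win",f(C).round(),"obs 313,213")
G=np.array([.5218,-.1652,.126+.0188])
for h in(.034,.036):
  U=G-h*n
  print(h,"carrier pred",[f(U+a*x-.022*y).round() for a in(-.038,.038)],"obs (240,178)(460,183)",[f(U+a*x+b*y).round() for a,b in((-.038,.022),)],"U-C in plate",[((U-C)@v).round(4) for v in(x,y,n)])
J=np.c_[f(C+.001*x)-f(C),f(C+.001*y)-f(C),f(C+.001*n)-f(C)];print("px/mm",J.round(2))
E
```

```text
plate pred [array([220., 255.]), array([462., 259.])] obs (225,258)(460,262) win [308. 214.] obs 313,213
0.034 carrier pred [array([228., 181.]), array([449., 188.])] obs (240,178)(460,183) [array([172., 111.])] U-C in plate [np.float64(-0.0054), np.float64(0.0006), np.float64(0.0222)]
0.036 carrier pred [array([227., 187.]), array([447., 194.])] obs (240,178)(460,183) [array([170., 117.])] U-C in plate [np.float64(-0.0054), np.float64(0.0006), np.float64(0.0202)]
px/mm [[ 2.84 -1.33  0.83]
 [ 0.07 -1.6  -2.84]]
```

```bash

python3 -m pendant '[[0,-0.15,0.02,0.3,0],[0,0,0,0.3,0],[0,0,0,0.2,0],[0,0,0,0,0],[0,0,0,0,0]]'; python3 go.py
python3 -m pendant '[[0,-0.01,0,0.04,0],[0,0,0,0,0],[0,0,0,0,0]]'; python3 go.py
python3 -m pendant '[[0,-0.01,0,0.04,0],[0,0,0,0,0],[0,0,0,0,0]]'; python3 go.py
```

```text
clock: 14.2
position: [0.5187, -0.1669, 0.1063]
ee_rot: [-3.119, -0.377, 0.0]
contact_force: [-0.0, 0.8, 0.8]
grip_width: 0.0097
gripper_force: 30.0
t 14.2 p [ 0.5187 -0.1669  0.1063] yaw 13.79 zaxis [-0.  0. -1.] F [-0.   0.8  0.8] T [ 0.08  0.13 -0.04] w 0.0097 gf 30.0 q [-0.33  0.36  1.79  0.    0.99  1.  ]
clock: 14.5
position: [0.5187, -0.1671, 0.1055]
ee_rot: [3.119, 0.377, 0.001]
contact_force: [0.0, 0.6, 0.7]
grip_width: 0.0098
gripper_force: 30.0
t 14.5 p [ 0.5187 -0.1671  0.1055] yaw 13.79 zaxis [ 0.001 -0.    -1.   ] F [0.  0.6 0.7] T [0.09 0.09 0.  ] w 0.0098 gf 30.0 q [-0.33  0.37  1.79  0.    0.98  1.  ]
clock: 14.8
position: [0.5183, -0.1672, 0.1044]
ee_rot: [3.119, 0.377, 0.001]
contact_force: [-0.3, -0.2, 3.2]
grip_width: 0.0103
gripper_force: 30.0
t 14.8 p [ 0.5183 -0.1672  0.1044] yaw 13.8 zaxis [ 0. -0. -1.] F [-0.3 -0.2  3.2] T [ 0.06  0.14 -0.04] w 0.0103 gf 30.0 q [-0.33  0.37  1.79 -0.    0.98  1.  ]
```

```bash

python3 -m pendant '[[0,-0.01,0,0.04,0],[0,0,0,0,0],[0,0,0,0,0]]'; python3 go.py
python3 - <<'E'
from h import *
t=optics.grab_frame("top");s=optics.grab_frame("side");cv2.imwrite("pics/t5.png",t);cv2.imwrite("pics/s5.png",s)
b=crop(s,281,200,54,48,12)[:576]
cv2.imwrite("pics/d5.png",b)
E
```

```text
clock: 15.1
position: [0.518, -0.1672, 0.1033]
ee_rot: [3.119, 0.377, 0.0]
contact_force: [-1.1, -0.2, 2.9]
grip_width: 0.0098
gripper_force: 30.0
t 15.1 p [ 0.518  -0.1672  0.1033] yaw 13.8 zaxis [ 0. -0. -1.] F [-1.1 -0.2  2.9] T [-0.01  0.27  0.  ] w 0.0098 gf 30.0 q [-0.33  0.37  1.8  -0.    0.98  1.  ]
```

View pics/d5.png

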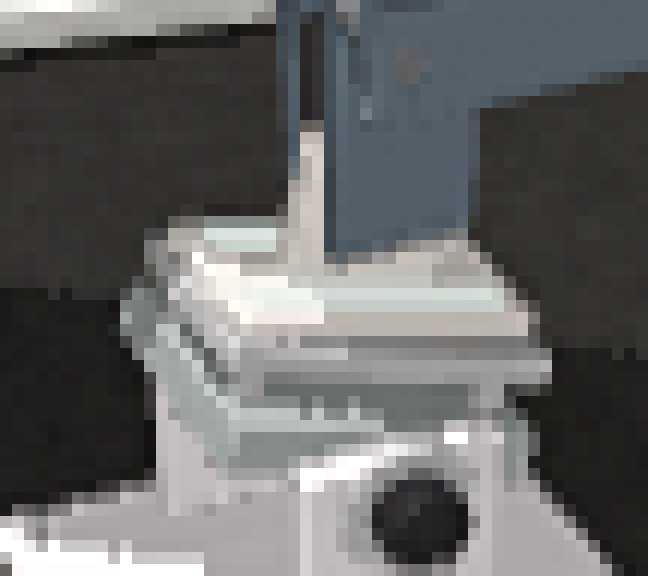

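The slide sits on the plate with no visible gap. Its near lower edge, (245,335)→(530,335), lies along the plate edge, (240,345)→(552,348), and it is centred to about 1 mm. I'll press a little more and average the forces to check it's flush.

```bash

python3 -m pendant '[[0,-0.01,0,0.04,0],[0,-0.01,0,0.03,0],[0,0,0,0,0],[0,0,0,0,0]]' >/dev/null; python3 go.py
for i in 1 2 3 4; do python3 -m pendant '[[0,0,0,0,0]]' >/dev/null; python3 go.py; done | cut -c1-200
python3 - <<'E'
from h import *
# gap profile in side image: columns through near edges
s=optics.grab_frame("side");cv2.imwrite("pics/s6.png",s);g=cv2.cvtColor(s,cv2.COLOR_BGR2GRAY)
for r in range(222,236):print(r,g[r,300:328:2])
E
```

```text
t 15.6 p [ 0.5174 -0.1674  0.1016] yaw 13.8 zaxis [ 0. -0. -1.] F [-0.8  0.7  5.5] T [-0.05  0.38 -0.07] w 0.0098 gf 30.0 q [-0.33  0.37  1.8  -0.    0.97  1.  ]
t 15.7 p [ 0.5175 -0.1674  0.1016] yaw 13.8 zaxis [ 0. -0. -1.] F [0.  0.1 5.5] T [-0.06  0.4  -0.  ] w 0.0102 gf 30.0 q [-0.33  0.37  1.8  -0.    0.97  1.  ]
t 15.8 p [ 0.5175 -0.1674  0.1016] yaw 13.8 zaxis [ 0. -0. -1.] F [-0.9  0.9  5.1] T [-0.04  0.33 -0.08] w 0.01 gf 30.0 q [-0.33  0.37  1.8  -0.    0.97  1.  ]
t 15.9 p [ 0.5174 -0.1674  0.1016] yaw 13.8 zaxis [ 0. -0. -1.] F [-0.5  0.2  4.9] T [-0.03  0.36 -0.06] w 0.0099 gf 30.0 q [-0.33  0.37  1.8  -0.    0.97  1.  ]
t 16.0 p [ 0.5174 -0.1674  0.1016] yaw 13.8 zaxis [ 0. -0. -1.] F [-0.9  0.8  5. ] T [-0.06  0.34  0.  ] w 0.0101 gf 30.0 q [-0.33  0.37  1.8  -0.    0.97  1.  ]
222 [185 188 169 189 122 157 194 192 190 156 164  46  50  50]
223 [246 250 197 186 192 192 190 188 188 165 168 105  47  49]
224 [244 243 246 204 196 197 196 195 196 197 199 184  43  51]
225 [247 243 243 246 209 211 211 211 211 212 212 193  80  54]
226 [248 240 240 243 188 186 186 186 185 185 185 188 162  54]
227 [210 192 192 202 207 196 197 197 196 196 195 196 209  51]
228 [211 179 180 181 181 165 165 166 165 165 166 166 186  40]
229 [221 199 203 207 202 122 126 129 128 127 124 122 125  44]
230 [180 157 157 156 158 157 164 161 157 155 146 144 141 103]
231 [169 158 154 148 149 148 150 151 152 153 154 156 160 131]
232 [148 146  97 104 107 106 120 123 131 135 148 158 151  58]
233 [147 140 134 104 107 138 108 109 109 107 136 152  17  27]
234 [201 193 192 137 139 195 136 110 107 106 119 114  66  29]
235 [185 185 187 189 190 181 183 107 121 188 162 155 131  29]
```

The centre of pressure is at the upper end (about -5 cm from the TCP), so the tilt is slightly short of flush. The tangential-to-normal force ratio measured without slipping, 0.4–0.7, is above tan 17°, so the slide will stay put on the slope. I'll back off to a light touch, ease the grip for a moment so it settles flush, then regrip.

```bash

python3 -m pendant '[[0,0.03,0,-0.11,0],[0,0,0,0,0],[0,0,0,0,0]]' >/dev/null; python3 go.py
python3 -m pendant '[[0.13,0,0,0,0],[0.13,0,0,0,0],[0,0,0,0,0],[0,0,0,0,0],[0,0,0,0,0]]' >/dev/null; python3 go.py
for i in 1 2 3; do python3 -m pendant '[[0,0,0,0,0]]' >/dev/null; python3 go.py; done | cut -c1-160
python3 - <<'E'
from h import *
s=optics.grab_frame("side");cv2.imwrite("pics/s7.png",s);g=cv2.cvtColor(s,cv2.COLOR_BGR2GRAY)
for r in range(222,236):print(r,g[r,300:328:2])
E
```

```text
t 16.35 p [ 0.5184 -0.1672  0.1042] yaw 13.8 zaxis [ 0. -0. -1.] F [0.3 0.2 2.4] T [-0.05  0.12  0.03] w 0.0097 gf 30.0 q [-0.33  0.37  1.79 -0.    0.98  1.  ]
t 16.85 p [ 0.518  -0.167   0.1039] yaw 13.79 zaxis [-0.001  0.    -1.   ] F [-0.7 -0.2 -0.5] T [ 0.03 -0.04  0.04] w 0.0098 gf 30.0 q [-0.33  0.37  1.8  -0.    0.98  1.  ]
t 16.95 p [ 0.5181 -0.1671  0.1041] yaw 13.8 zaxis [-0.  0. -1.] F [-0.2  0.3 -1. ] T [ 0.03 -0.01 -0.01] w 0.0097 gf 30.0 q [-0.33  0.37  1.8  -0.    0.98  1. 
t 17.05 p [ 0.5182 -0.1671  0.1042] yaw 13.8 zaxis [-0. -0. -1.] F [-0.3  0.6 -1. ] T [ 0.02 -0.02  0.03] w 0.0099 gf 30.0 q [-0.33  0.37  1.79 -0.    0.98  1. 
t 17.15 p [ 0.5181 -0.1671  0.1042] yaw 13.8 zaxis [-0. -0. -1.] F [ 0.7 -0.2 -0.4] T [-0.08  0.06  0.04] w 0.0098 gf 30.0 q [-0.33  0.37  1.79 -0.    0.98  1. 
222 [252 241 193 194 175 190 193 188 189 147 161 124  47  51]
223 [232 239 241 243 214 205 205 193 199 183 184 180  56  49]
224 [224 243 235 237 213 207 206 207 209 210 213 218 113  48]
225 [172 243 232 239 211 171 170 173 183 191 198 202 168  49]
226 [204 196 177 181 184 185 187 190 197 194 192 184 184  51]
227 [201 199 146 136 146 145 159 165 166 183 185 189 183  68]
228 [189 159 173 179 186 146 144 137 132 131 125 120 123 127]
229 [196 154 148 154 155 153 157 157 159 157 158 157 161 171]
230 [114 153 121 132 137 138 151 153 155 148 147 155 148 169]
231 [137 158 108 109 109 108 108 107 106 105 111 157  75  85]
232 [162 146 107 109 111 110 110 111 110 109 132 166  20  28]
233 [187 140 135 105 107 139 109 111 110 109 138 154  27  30]
234 [200 192 192 136 139 196 136 110 107 106 118 109  68  31]
235 [185 184 186 189 190 181 183 112 119 185 160 144 132  29]
```

```bash

python3 -m pendant '[[0,-0.01,0,0.04,0],[0,-0.01,0,0.04,0],[0,-0.02,0,0.05,0],[0,0,0,0,0],[0,0,0,0,0]]' >/dev/null; python3 go.py
for i in 1 2 3 4; do python3 -m pendant '[[0,0,0,0,0]]' >/dev/null; python3 go.py; done | cut -c1-160
python3 - <<'E'
from h import *
s=optics.grab_frame("side");t=optics.grab_frame("top");cv2.imwrite("pics/s8.png",s);cv2.imwrite("pics/t8.png",t);g=cv2.cvtColor(s,cv2.COLOR_BGR2GRAY)
for r in range(222,236):print(r,g[r,298:330:2])
E
```

```text
t 17.7 p [ 0.5174 -0.1674  0.1012] yaw 13.79 zaxis [ 0.001 -0.    -1.   ] F [0.1 0.7 2.6] T [0.01 0.13 0.02] w 0.01 gf 30.0 q [-0.33  0.37  1.8  -0.    0.97  1.  ]
t 17.8 p [ 0.5174 -0.1674  0.1012] yaw 13.8 zaxis [ 0.001 -0.    -1.   ] F [-0.4  0.2  3. ] T [ 0.04  0.08 -0.03] w 0.0099 gf 30.0 q [-0.33  0.37  1.8  -0.    0
t 17.9 p [ 0.5174 -0.1674  0.1011] yaw 13.8 zaxis [ 0. -0. -1.] F [-1.   0.3  3.1] T [-0.03  0.07  0.02] w 0.0097 gf 30.0 q [-0.33  0.37  1.8  -0.    0.97  1.  
t 18.0 p [ 0.5174 -0.1674  0.1011] yaw 13.8 zaxis [ 0. -0. -1.] F [-0.8  0.8  3.5] T [0.   0.06 0.02] w 0.01 gf 30.0 q [-0.33  0.37  1.8  -0.    0.97  1.  ]
t 18.1 p [ 0.5174 -0.1674  0.101 ] yaw 13.8 zaxis [ 0. -0. -1.] F [0.5 0.8 3.1] T [-0.02  0.06  0.02] w 0.0098 gf 30.0 q [-0.33  0.37  1.8  -0.    0.97  1.  ]
222 [192 247 185 156 188 103 138 152 192 191 151 162  45  49  50  48]
223 [229 244 245 183 187 170 196 190 190 186 157 160 106  46  50  49]
224 [174 250 242 241 220 205 205 194 199 188 184 184 184  43  51  50]
225 [217 213 244 236 245 205 207 208 208 210 212 213 197  84  53  51]
226 [188 201 241 236 240 171 171 174 182 191 199 198 202 155  52  50]
227 [187 201 186 190 191 183 186 190 190 197 192 192 180 183  47  50]
228 [181 212 180 184 187 155 150 166 168 183 185 188 181 187  49  48]
229 [ 93 194 155 158 173 180 155 146 143 137 132 131 125 127 115  28]
230 [132 171 154 151 151 153 152 154 157 156 158 159 158 160 181  32]
231 [196 128 148 118 122 131 136 139 154 152 155 155 154 147 125  31]
232 [201 163 147 106 108 109 110 109 109 107 107 122 153  36  25  32]
233 [163 188 141 134 105 108 109 111 110 110 109 138 155  24  31  29]
234 [166 200 192 192 136 139 137 108 110 107 101 119 114  67  30  32]
235 [163 185 184 187 189 190 183 114 108 121 183 162 154 132  29  31]
```

The centre of pressure is now within about 1 cm of the middle, so the slide is flush, with the plate pushed in about 3 mm. I'll hold it and check that the table's tilt hasn't changed.

```bash

for i in 1 2 3; do python3 -m pendant '[[0,0,0,0,0],[0,0,0,0,0],[0,0,0,0,0],[0,0,0,0,0],[0,0,0,0,0],[0,0,0,0,0],[0,0,0,0,0],[0,0,0,0,0],[0,0,0,0,0],[0,0,0,0,0]]' >/dev/null; python3 go.py|cut -c1-150; done
python3 - <<'E'
from h import *
a=cv2.imread("pics/side0.png");b=cv2.imread("pics/s8.png")
# table (bluish-grey: blue > red) mask: compare centroid / extents
for n,i in(("start",a),("hover",cv2.imread("pics/s4.png")),("now",b)):
    r=i[218:245,288:330].astype(int);m=((r[...,0]-r[...,2])>5)
    m[:,12:]=m[:,12:]&(np.arange(27)[:,None]>14)
    ys,xs=np.nonzero(m);l=m[:,:11];y2,x2=np.nonzero(l)
    print(n,m.sum(),"left-end part",l.sum(),x2.mean()+288,y2.mean()+218,"top row",y2.min()+218,"lower", y2.max()+218)
E
```

```text
t 19.2 p [ 0.5173 -0.1674  0.101 ] yaw 13.8 zaxis [ 0. -0. -1.] F [0.2 0.7 3.2] T [-0.13 -0.06  0.03] w 0.01 gf 30.0 q [-0.33  0.37  1.8  -0.    0.97 
t 20.2 p [ 0.5173 -0.1674  0.101 ] yaw 13.8 zaxis [ 0. -0. -1.] F [ 1.6 -1.   3.2] T [-0.12 -0.15 -0.02] w 0.0099 gf 30.0 q [-0.33  0.37  1.8  -0.    
t 21.2 p [ 0.5173 -0.1674  0.101 ] yaw 13.8 zaxis [ 0. -0. -1.] F [ 2.1 -1.3  3.3] T [-0.2  -0.27  0.02] w 0.0103 gf 30.0 q [-0.33  0.37  1.8  -0.    
start 39 left-end part 20 295.2 229.6 top row 224 lower 236
hover 27 left-end part 16 295.375 230.4375 top row 224 lower 237
now 33 left-end part 14 296.07142857142856 231.57142857142858 top row 224 lower 237
```

```bash
python3 - <<'E'
from h import *
from bench import job
s=optics.grab_frame("side");b=cv2.imread("pics/s8.png")
d=np.abs(s.astype(int)-b)[212:250,280:340].max(2);print("max diff",d.max(),(d>20).sum())
if (d>20).sum()<15: print(job.finish_job())
E
```

```text
max diff 35 7
the job is handed in; nothing more can be done
None
```

I handed the job in with the long slide held pressed on the sloping plate. It is centred to about 1 mm by the images, and the plate is pushed in about 3 mm. It had been held that way for over 3 s at about 21 s on the clock. It sat flush after I eased the grip briefly on the slope and regripped. The sideways force drifted up to about 2 N during the hold, though the pictures showed no movement. My check of the table's tilt was coarse: its edge showed no clear shift, but a small change can't be ruled out.

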